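# Draw the brass density specimen from its guarded sleeve and lay it on the balance

## Task

Pull up the black spring plunger on the specimen store, slide the yellow guard sideways all the way open and let the plunger drop home there. Then draw the brass rod (brass tag on its black grip) straight out of its sleeve, without forcing it, and gently lay it along the notched cradle on the white balance, resting in both notches. Leave the aluminium rod in its sleeve and everything else where it stands.

Things in the scene. Friction and masses are not known exactly. Their poses are not given: they have to be found in the camera images.
- store: Fixed specimen store. Origin on the table under the middle of the sleeve mouths; x points into the sleeves (mouth face at x = 0, facing the robot), y left along the guard's slide, z up. Sleeve axes at y = -23 and +23, z = 52 mm, 17.6 mm wide, 75 deep; draw rods along -x. Blue block x 0 to 81, y -46 to 46, top z = 76. Base plate x -65 to 85, y -52 to 187, 12 thick. Place and yaw vary.
- cover (a joint): Slide of the yellow guard along store +y: 0 closed (covers both grips above and in front), 0.100 m fully open at its end stop. Locked while the plunger is down; friction about 1.5 N. Closed it spans store x -57 to -1, y -40 to 40, z 30 to 76 mm, open underneath and at its -y end; a flange (y 40 to 80, top z = 36 mm) carries the plunger above a steel rail (x -42 to -18, y 48 to 176, top z = 28).
- plunger (a joint): Lift of the spring index plunger: 0 down, 0.014 m fully up. A spring pulls it down with 5 N at 0, 9 N at 0.014. Its pin clears the rail when lifted over 8 mm; hold it up while sliding the guard. It drops into a second hole when let go with the guard within 4 mm of fully open.
- knob (a point): Centre of the plunger's black knob, an upright cylinder 24 mm in diameter, 26 mm tall, that travels with the guard. Guard closed and plunger down, it lies at (-30, 62, 61) mm in the store's frame; the guard's flange lies 25 mm below. The guard's wall is near on its -y side: best pinched along the store's x.
- rod_brass_grip (a point): Centre of the brass rod's black grip block: 30 mm long (along the rod), 12 mm wide, 26 mm tall, a brass tag let into its top (the other rod has a silvery tag). Axes as the rod: x along the rod from grip to tip, z up. Starts in either sleeve, about 30 mm out of the mouth, 1.8 mm below the sleeve axis. The rod weighs about 160 g.
- rod_brass_mid (a point): Middle of the brass shaft on its axis: 16 mm in diameter, 86 mm long (43 mm either way along x), 58 mm ahead of the grip's centre; about 71 mm of it starts inside the sleeve.
- rod_brass_tip (a point): Inner end of the brass shaft, on its axis, 43 mm beyond its middle.
- rod_alu_mid (a point): Middle of the aluminium rod's shaft, same sizes and grip as the brass rod; it starts in the other sleeve, 46 mm to the side, and stays there.
- cradle (a point): Where the middle of a shaft's axis lies when it rests centred in the cradle of the white balance, 100 mm above the table. x is the cradle's direction, level; z up. Two 90-degree V notches, 8 mm thick, stand 28 mm either way along x, prongs to 106 mm high and 18 mm out either side. The grip overhangs beyond one notch, either end. The balance is left or right, yaw varies.
- hotplate: Hotplate, fixed, 190 x 140 mm and 71 mm tall, origin under its centre on the table; stands on the side opposite to the balance.
- measure_a_mid (a point): Middle of a glass measuring cylinder 220 mm tall, upright, hexagonal foot 60 mm across, tube 26 mm, white collar 46 mm wide at 185 mm; it stands left of the store. Not to be moved.
- measure_b_mid (a point): Middle of a measuring cylinder 250 mm tall, same foot, tube and collar (at 210 mm), behind the store to its right. Not to be moved.
- beaker_a_mid (a point): Middle of a clear beaker, 74 mm across, 90 mm tall, on the right in front. Not to be moved.
- beaker_b_mid (a point): Middle of a clear beaker, 70 mm across, 80 mm tall, at the back left. Not to be moved.
- wash_bottle_mid (a point): Middle of a white bottle 60 mm across, 150 mm tall, at the back right. Not to be moved.
- spatula: Slim steel laboratory spatula, 170 mm long along its x, up to 12 mm wide, 4 mm thick, lying across in front of the store; origin under its middle. Not to be moved.
- rod_brass: The whole brass rod, shaft and grip; origin at the middle of its shaft, axes as above.
- scale: White balance, fixed, 190 (along x) x 140 mm, 46 mm tall, steel pan at 56 mm; origin on the table under its centre, the cradle point 100 mm above it, same axes.
Mind the look-alikes: they are no part of the job. What is shaped like the scale but turquoise is not meant.

How it is judged:
By the outcome, as a careful person would: the job done as asked, in the order asked, and still so for the second after the job is handed in, with the robot touching nothing.
It also fails if it takes over 61 s, if anything falls off the work surface, if the arm or the gripper's body presses on something with over 40 N, if the wrist force passes 120 N, or if a joint passes its speed limit or range.

## Robot

A 6-joint arm with a two-finger parallel gripper is mounted at the origin on the work surface. World frame = base frame: x ahead of the robot, y to its left, z up, the work surface at z = 0. Lengths are in m, angles in rad, forces in N, time in s.
With the tool pointing down it reaches from about 0.3 to 0.75 m from the base axis. Payload 8.5 kg.
Tool frame: the origin (TCP) lies between the finger pads; the fingertips stand 25 mm ahead of it and the grasp point (between the pads) lies 6 mm ahead of it; z points along the fingers, y is the line along which they close (so a half turn about z gives the same grasp; the last joint's range is limited). The gripper opens to 88 mm and grips with 3 to 60 N. Pads are 18 mm wide; open, the fingers measure 123 mm over their backs; the gripper's body (75 mm by 187 mm) begins 45 mm behind the grasp point.
Start: joints at [-1.497, 0.381, 1.297, -0, 1.464, -0.215], TCP at [0.157, -0.527, 0.264] pointing down, gripper open.
Joint ranges: [-3.11, 3.11], [-0.89, 2.33], [0.22, 2.48], [-1.42, 4.56], [0.17, 2.85], [-2.88, 2.88]. Speed limits (rad/s): [2.39, 2.39, 3.14, 3.14, 3.14, 3.14].

## Interface

Orientations are given as a unit quaternion [w, x, y, z].
In Python, from rig import ctrl gives the robot as it stands. The module is installed in compiled form; this text tells all that it offers. Calls block until the motion is done:
- ctrl.reach(position, orientation): joint-space move of the TCP to a pose.
- ctrl.move_linear(position, orientation=None, max_speed=0.15, max_force=None): straight line of the TCP; orientation=None keeps the orientation; max_speed is the mean speed in m/s. With max_force (N) it stops when the force on the tool has changed by that much, and returns True; else False.
- ctrl.move_joints(angles): joint-space move.
- ctrl.grip(opening, f_grip=None): opening from 0.0 (shut) to 1.0 (fully open); f_grip is the grip in N (None keeps the last); returns when the fingers have stopped.
- ctrl.dwell(seconds).
- ctrl.solve_ik(position, orientation): joint angles nearest the present ones, or None.
- ctrl.read_state(): the state.
- ctrl.grab_frame(name): name is "scene" or "side" or "wrist"; returns (picture, depth): 400x640x3 uint8, red, green, blue; 400x640 float32, m along the optical axis (not along the pixel's ray), 0 where there is no reading.
- ctrl.camera_info(name): a dict with "fx", "fy", "cx", "cy" (pixels), "T" (4x4, takes a point from camera to world coordinates); the wrist camera has in their place "mount" (4x4, takes a point from camera to tool coordinates, whose origin is the TCP and whose axes are the flange's). Camera axes: x right, y up, looking along -z (the intrinsics and any distortion apply to the point x, -y, -z); pixel columns grow to the right and rows downward; lengths in m; the calibration is good to about 2 mm. The wrist camera is an equidistant fisheye: a pixel r from the principal point sees the ray r / f radians off the axis. A picture is of the moment at which its call begins: read the wrist's pose just before it. camera_info takes no time and is no camera call.
A pose or a line that the arm cannot do raises ctrl.MotionError and nothing moves.
- ctrl.job_done(): hands the job in; it is judged then, once.
Trained networks look in the newest picture that a camera, given by its name, has taken for a name from the list of things; names that differ only in an ending like _2 or _b are one class to them, and where a whole thing is asked for, a point or a joint stands for the part that bears it (a point fixed in the world has none). Each returns a list of dicts, best first, with "score" (0 to 1); they miss things now and then, are a little off and sometimes report something else, mostly with a low value. They report only what shows in the picture. A call takes as long as a camera call. They do not tell look-alikes from the thing itself.
- ctrl.find_in(camera, thing): "extent" ([left, top, width, height] as shares, 0 to 1, of the picture: columns of its width, rows of its height, round what is visible of it).
- ctrl.cut_out(camera, thing): "mask" (400x640 bool, what is visible of it) and "extent" ([left, top, width, height] as shares, 0 to 1, of the picture: columns of its width, rows of its height, round what is visible of it).
The state is a dict: "clock": time; "joint_pos": joint angles; "dq": joint speeds; "joint_efforts": joint torques, N m; "ee_pos": TCP position; "ee_rot": TCP orientation; "contact_force": force on the tool from outside, world axes, zero at the start; "torque": the same for the moment, N m; "finger_gap": opening from 0.0 (shut) to 1.0 (fully open); "grip_force": force on a finger pad.
Only numpy, scipy, OpenCV 4.12 (cv2) and the standard library are available. Lean on these libraries where they do the work, as an engineer would, in place of code of your own. Each camera call takes 0.05 s, during which the arm holds its last target. There are 200 camera calls.

## Working session

There is one attempt and no reset: what is moved stays moved. The work goes in short steps, each a Python script; the robot and the scene stay as the last script left them, time stands still between calls to the robot, and variables do not carry over. Pictures are saved under pics/ and viewed, at most 10 in all, crops included, and the job is handed in when it is done.

```bash
ls; mkdir -p pics; cat > h.py <<'E'
import numpy as np, cv2
from rig import ctrl
from scipy.spatial.transform import Rotation as R
def cloud(name):
    img,d=ctrl.grab_frame(name); c=ctrl.camera_info(name)
    v,u=np.mgrid[0:400,0:640]
    p=np.stack([(u-c['cx'])/c['fx']*d,-(v-c['cy'])/c['fy']*d,-d],-1)
    T=np.array(c['T']); w=p@T[:3,:3].T+T[:3,3]; w[d<=0]=np.nan
    return img,d,w
def quat(yaw):  # tool down, tool y axis (closing) at world angle: x at yaw
    # columns: x=(cos,sin,0), z=down, y=z x x
    x=np.array([np.cos(yaw),np.sin(yaw),0]);z=np.array([0,0,-1.]);y=np.cross(z,x)
    q=R.from_matrix(np.stack([x,y,z],1)).as_quat(); return [q[3],q[0],q[1],q[2]]
E
python3 - <<'E'
from h import *
for n in ["scene","side"]:
    print(n,{k:(np.round(v,3).tolist()) for k,v in ctrl.camera_info(n).items()})
    img,d,w=cloud(n); cv2.imwrite(f'pics/{n}0.png',img[:,:,::-1]); np.savez(f'{n}0.npz',img=img,d=d,w=w)
    for t in ["store","scale","rod_brass","knob","hotplate","cover","spatula"]:
        for r in ctrl.cut_out(n,t)[:2]:
            m=r['mask']; print(n,t,round(r['score'],2),np.round(np.array(r['extent'])*[640,400,640,400]),np.round(np.nanmedian(w[m],0),3) if m.any() else None)
print(ctrl.read_state())
E
```

```text
pics
scene {'fx': 375.398, 'fy': 375.398, 'cx': 326.189, 'cy': 206.188, 'T': [[-0.059, -0.719, 0.693, 1.187], [0.998, -0.032, 0.052, 0.059], [-0.015, 0.695, 0.719, 0.781], [0.0, 0.0, 0.0, 1.0]]}
scene store 0.77 [279. 219.  94.  66.] [ 0.62  -0.025  0.065]
scene scale 0.64 [146. 192.  85.  70.] [ 0.572 -0.352  0.046]
scene knob 0.49 [317. 219.  14.  16.] [0.575 0.004 0.068]
scene hotplate 0.88 [427. 197.  92.  79.] [0.586 0.374 0.063]
scene hotplate 0.24 [198. 211.  43.  88.] [ 0.727 -0.207  0.138]
scene cover 0.94 [279. 216.  52.  20.] [ 0.578 -0.043  0.075]
scene spatula 0.68 [322. 213.   8.   9.] [0.481 0.007 0.004]
scene spatula 0.38 [199. 215.  40.  85.] [ 0.727 -0.207  0.145]
side {'fx': 369.347, 'fy': 369.347, 'cx': 321.8, 'cy': 198.783, 'T': [[0.995, 0.044, -0.089, 0.408], [-0.099, 0.48, -0.872, -0.839], [0.005, 0.876, 0.482, 0.58], [0.0, 0.0, 0.0, 1.0]]}
side store 0.97 [326. 205.  82.  57.] [ 0.607 -0.074  0.046]
side store 0.29 [340. 206.  37.  39.] [ 0.568 -0.061  0.077]
side scale 0.73 [313. 298. 114.  82.] [ 0.539 -0.397  0.048]
side scale 0.64 [144. 301. 126.  87.] [ 0
[... 400 characters left out ...]
_pos': array([-1.49731963e+00,  3.80597950e-01,  1.29738900e+00,  1.34684474e-05,
        1.46359555e+00, -2.15275513e-01]), 'dq': array([ 1.38997825e-03,  8.90931139e-04,  6.18867844e-04,  3.96425431e-04,
        1.64743106e-03, -1.60412915e-05]), 'joint_efforts': array([ 2.77582112e-04, -4.37770808e+01, -2.24725986e+01,  7.13277957e-02,
        3.13520024e-02, -6.33252895e-06]), 'ee_pos': array([ 0.15662867, -0.52721331,  0.26375322]), 'ee_rot': array([5.54064819e-06, 9.89595965e-01, 1.43874340e-01, 6.31894502e-06]), 'contact_force': array([ 0.60939939, -0.33643223, -0.29537946]), 'torque': array([-0.04446343,  0.04800861, -0.00881363]), 'grip_force': 0.0, 'finger_gap': 0.9999771457311573}
```

```bash
python3 - <<'E'
import cv2,numpy as np
a=cv2.imread('pics/scene0.png');b=cv2.imread('pics/side0.png')
cv2.imwrite('pics/scene0c.png',cv2.resize(a[120:330,110:550],(800,382),interpolation=cv2.INTER_CUBIC))
cv2.imwrite('pics/side0c.png',cv2.resize(b[90:400,120:530],(780,590),interpolation=cv2.INTER_CUBIC))
E
```

```text
(no output)
```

View pics/scene0c.png

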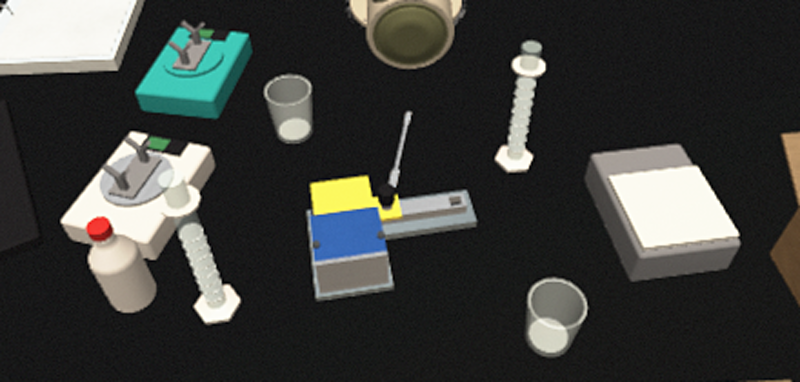

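View pics/side0c.png

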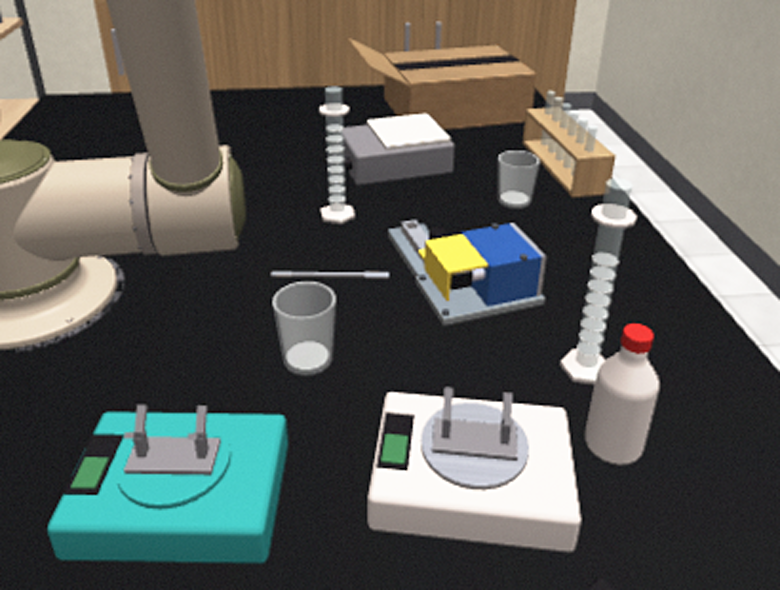

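The white balance is right of the store, around crop (490,450) in the side view, and the turquoise look-alike is nearer the robot. A silvery shaft shows at the guard's -y end (475,275), so brass is probably in the +y sleeve. Next I fit the store and balance poses from the point clouds.

```bash
cat > fit.py <<'E'
from h import *
for n in ["scene","side"]:
    f=np.load(n+'0.npz'); w=f['w']; hsv=cv2.cvtColor(f['img'],cv2.COLOR_RGB2HSV); H,S,V=[hsv[...,i].astype(int) for i in range(3)]
    z=w[...,2]
    def rect(m,lab):
        q=w[m]; 
        if len(q)<10: print(n,lab,'few',len(q));return
        r=cv2.minAreaRect((q[:,:2]*1000).astype(np.float32)); print(n,lab,len(q),'z',round(np.median(q[:,2]),4),'rect',np.round(r[0],1),np.round(r[1],1),round(r[2],1))
    reg=(abs(w[...,0]-.6)<.15)&(abs(w[...,1]+.02)<.15)
    blue=reg&(H>105)&(H<130)&(S>120); yel=reg&(H>20)&(H<35)&(S>120)
    rect(blue&(abs(z-.076)<.006),'blue');rect(yel&(abs(z-.076)<.006),'yellow');rect((blue|yel)&(abs(z-.076)<.006),'both')
    rect(reg&(abs(z-.028)<.005)&(S<60)&(w[...,1]>.02),'rail')
    rg=(abs(w[...,0]-.56)<.17)&(abs(w[...,1]+.38)<.13)
    rect(rg&(abs(z-.046)<.005)&(S<40)&(V>150),'scale'); rect(rg&(abs(z-.056)<.004),'pan')
    rect(rg&(z>.088)&(z<.112)&(S<80)&(np.hypot(w[...,0]-.56,w[...,1]+.385)<.06),'prongs')
E
python3 fit.py; python3 -c "
from rig import ctrl
import numpy as np
print(ctrl.camera_info('wrist'))"
```

```text
scene blue 906 z 0.076 rect [646.2 -43.5] [73.4 91.8] 12.8
scene yellow 546 z 0.076 rect [581.4 -43.1] [ 61.9 110. ] 12.0
scene both 1452 z 0.076 rect [615.7 -38.5] [131.4 114.4] 11.3
scene rail 278 z 0.0277 rect [552.6  67.4] [27.9 93.8] 13.8
scene scale 1218 z 0.0452 rect [ 544.6 -363.2] [137.7 187.1] 77.2
scene pan 554 z 0.0557 rect [ 614.7 -357.4] [238.7  97.6] 6.2
scene prongs 105 z 0.0969 rect [ 544.7 -362.7] [39.2 66.7] 77.8
side blue 588 z 0.0778 rect [625.7 -46.1] [113.3 103.5] 12.9
side yellow 428 z 0.0776 rect [581.7 -59.9] [57.8 83.5] 13.0
side both 1016 z 0.0777 rect [616.8 -48.1] [131.8 103.3] 12.7
side rail 121 z 0.0297 rect [550.  71.] [25.1 84.4] 12.8
side scale 3676 z 0.0474 rect [ 583.6 -375.3] [140.3 270.2] 77.3
side pan 1314 z 0.0574 rect [ 590.4 -352.6] [259.8 104.5] 15.1
side prongs 161 z 0.1007 rect [ 543.3 -366.8] [39.  64.2] 77.8
{'fx': 309.70691628693146, 'fy': 309.70691628693146, 'cx': 324.5101957401872, 'cy': 195.5325105677016, 'mount': array([[ 2.47144241e-04,  9.50720411e-01,  3.10049414e-01,
         8.08698865e-02],
       [ 9.99999885e-01, -1.07743219e-04, -4.66733781e-04,
         1.46675833e-03],
       [-4.10327610e-04,  3.10049494e-01, -9.50720328e-01,
        -1.20946619e-01],
       [ 0.00000000e+00,  0.00000000e+00,  0.00000000e+00,
         1.00000000e+00]])}
```

```bash
cat >> h.py <<'E'
def wcloud(save=None):
    s=ctrl.read_state(); img,d=ctrl.grab_frame('wrist'); c=ctrl.camera_info('wrist')
    v,u=np.mgrid[0:400,0:640]; x=(u-c['cx']);y=(v-c['cy']); r=np.hypot(x,y)+1e-9; th=r/c['fx']
    t=np.tan(np.minimum(th,1.4)); p=np.stack([x/r*t*d,-y/r*t*d,-d],-1)
    M=np.array(c['mount']); q=s['ee_rot']; E=np.eye(4); E[:3,:3]=R.from_quat([q[1],q[2],q[3],q[0]]).as_matrix(); E[:3,3]=s['ee_pos']
    T=E@M; w=p@T[:3,:3].T+T[:3,3]; w[(d<=0)|(th>1.3)]=np.nan
    if save: cv2.imwrite(save,img[:,:,::-1])
    return img,d,w
D=np.pi/180
class Fr:
    def __init__(s,o,yaw): s.o=np.array(o);s.yaw=yaw;s.x=np.array([np.cos(yaw),np.sin(yaw)]);s.y=np.array([-np.sin(yaw),np.cos(yaw)])
    def w(s,x,y,z): return np.r_[s.o+x*s.x+y*s.y,z]
    def inv(s,p): d=np.asarray(p)[...,:2]-s.o; return np.stack([d@s.x,d@s.y],-1)
E
python3 - <<'E'
from h import *
S=Fr([.610,-.051],12.8*D)
p=S.w(-.03,.062,.26)
for a in (S.yaw-np.pi/2,S.yaw+np.pi/2):
    j=ctrl.solve_ik(p,quat(a)); print(a,None if j is None else np.round(j,2))
a=S.yaw-np.pi/2
ctrl.reach(p,quat(a)); 
img,d,w=wcloud('pics/w1.png'); np.savez('w1.npz',img=img,d=d,w=w)
for t in ['knob','cover','store']:
    for r in ctrl.cut_out('wrist',t)[:1]: print(t,r['score'],np.round(np.array(r['extent'])*[640,400,640,400]),np.nanmedian(w[r['mask']],0))
s=ctrl.read_state();print(s['clock'],s['ee_pos'],s['joint_pos'],s['contact_force'])
E
```

```text
-1.3473941825396223 [-0.2   0.41  1.26 -0.    1.47  2.71]
1.7941984710501708 [-0.2   0.41  1.26 -0.    1.47 -0.43]
knob 0.9 [313. 161.  24.  25.] [ 0.5680389  -0.00443133  0.07362025]
cover 0.68 [295.  73.  57. 110.] [ 0.57898815 -0.0544943   0.07574256]
store 0.77 [215.  66. 142. 192.] [ 0.59610265 -0.03857363  0.07550927]
3.4833 [0.56702478 0.0024256  0.25998246] [-2.04446433e-01  4.13308236e-01  1.25575056e+00 -2.06239252e-05
  1.47253973e+00  2.71426583e+00] [-0.89344688 -1.18585593 -0.54641839]
```

View pics/w1.png

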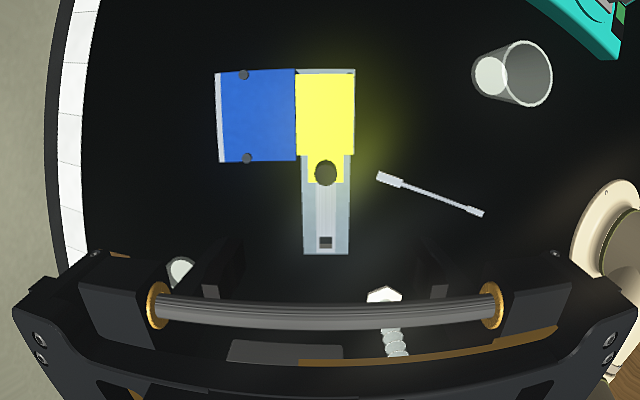

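```bash
cat > fitw.py <<'E'
from h import *
def fit(fn):
    f=np.load(fn); w=f['w']; hsv=cv2.cvtColor(f['img'],cv2.COLOR_RGB2HSV); H,S,V=[hsv[...,i].astype(int) for i in range(3)]
    z=w[...,2]; reg=(abs(w[...,0]-.6)<.15)&(abs(w[...,1])<.25)
    blue=reg&(H>105)&(H<130)&(S>120)&(abs(z-.076)<.006); yel=reg&(H>20)&(H<35)&(S>80)&(abs(z-.076)<.006)
    rail=reg&(abs(z-.028)<.004)&(S<60)
    base=reg&(abs(z-.012)<.004)
    for l,m in dict(blue=blue,yel=yel,both=blue|yel,rail=rail,base=base).items():
        q=w[m]
        if len(q)<20: continue
        r=cv2.minAreaRect((q[:,:2]*1000).astype(np.float32)); print(l,len(q),round(np.median(q[:,2]),4),np.round(r[0],1),np.round(r[1],1),round(r[2],2))
if __name__=='__main__':
    import sys; fit(sys.argv[1])
E
python3 fitw.py w1.npz
```

```text
blue 6471 0.076 [647.2 -47.5] [75.2 92. ] 12.81
yel 4569 0.0759 [579.3 -48. ] [ 57.  108.6] 12.83
both 11040 0.076 [616.9 -42.8] [132.2 114.7] 12.3
rail 1266 0.0279 [609.4  75.3] [311.1 166.6] 65.73
base 3011 0.0119 [600.7  33.8] [298.8 308.3] 0.47
```

```bash
python3 - <<'E'
from h import *
S=Fr([.6105,-.056],12.81*D)
ctrl.reach(S.w(-.03,.062,.23),quat(S.yaw+np.pi/2)); 
img,d,w=wcloud('pics/w2.png'); np.savez('w2.npz',img=img,d=d,w=w)
for r in ctrl.cut_out('wrist','knob')[:1]:
    m=r['mask'];q=w[m]; q=q[q[:,2]>.06]; rc=cv2.minEnclosingCircle((q[:,:2]*1000).astype(np.float32)); print(r['score'],np.round(np.array(r['extent'])*[640,400,640,400]),q.mean(0),np.median(q,0),rc)
s=ctrl.read_state();print(s['clock'],s['ee_pos'],s['contact_force'])
f=np.load('w1.npz'); w=f['w'][161:187,313:338].reshape(-1,3); V=f['img'].max(-1)[161:187,313:338].ravel()
q=w[(V<80)&(w[:,2]>.06)&(w[:,2]<.08)]; print('w1 knob',q.mean(0),cv2.minEnclosingCircle((q[:,:2]*1000).astype(np.float32)))
import fitw; fitw.fit('w2.npz')
E
```

```text
0.84 [314. 167.  24.  31.] [ 5.67193479e-01 -4.84158099e-05  7.28957810e-02] [5.67203769e-01 6.68289520e-05 7.37758430e-02] ((567.3434448242188, -1.285457730293274), 11.991476058959961)
6.2417 [ 0.56750284 -0.00219382  0.23001074] [ 0.38707891  0.4718339  -0.42504806]
w1 knob [ 0.57468412 -0.00712598  0.06849113] ((567.8375854492188, -3.4402823448181152), 10.992855072021484)
blue 2768 0.076 [651.1 -45.7] [67.2 92.7] 13.53
yel 4483 0.0759 [579.  -45.3] [ 56.7 113.5] 12.18
both 7251 0.076 [615.8 -41.4] [133.7 114.7] 7.45
rail 2171 0.028 [632.8  13.5] [463.4 214.8] 86.84
base 5057 0.012 [626.2  -3.5] [463.6 234.7] 89.1
```

```bash
python3 - <<'E'
from h import *
k=np.array([.5675,-.002])
def st(l):
    s=ctrl.read_state(); print(l,round(s['clock'],2),np.round(s['ee_pos'],4),np.round(s['contact_force'],1),round(s['finger_gap']*88,1),round(s['grip_force'],1)); return s
ctrl.grip(.45)
ctrl.move_linear(np.r_[k,.11],max_speed=.2); print(ctrl.move_linear(np.r_[k,.070],max_speed=.08,max_force=6)); st('down')
ctrl.grip(0,30); s=st('grip')
p=s['ee_pos'].copy()
for dz in (.004,.008,.012):
    ctrl.move_linear(p+[0,0,dz],max_speed=.05); st('lift')
E
```

```text
False
down 8.48 [ 0.5678 -0.002   0.0704] [ 0.9 -0.7  0.2] 39.8 0.0
grip 8.88 [ 0.5673 -0.0021  0.0704] [-3.6  0.2  3.9] 23.0 30.0
lift 9.12 [ 0.5672 -0.0021  0.074 ] [ 1.2 -0.6 -6.1] 23.3 30.0
lift 9.38 [ 0.5672 -0.002   0.0782] [ 2.2 -0.3 -8.6] 22.9 30.0
lift 9.62 [ 0.5672 -0.002   0.0824] [ 1.9 -0.6 -9.5] 22.8 30.0
```

```bash
python3 - <<'E'
from h import *
S=Fr([.6105,-.056],12.81*D)
s=ctrl.read_state(); p0=s['ee_pos'].copy(); p=p0.copy(); f0=s['contact_force'].copy(); off=0.
for i,d in enumerate([.01,.03,.05,.07,.09,.106]):
    t=p0.copy(); t[:2]+=d*S.y+off*S.x
    hit=ctrl.move_linear(t,max_speed=.06,max_force=12)
    s=ctrl.read_state(); f=s['contact_force']; e=(s['ee_pos']-p0)[:2]
    print(d,hit,round(s['clock'],2),'pos',np.round([e@S.x,e@S.y],4),round(s['ee_pos'][2],4),'F',np.round([f[:2]@S.x,f[:2]@S.y,f[2]],1),round(s['finger_gap']*88,1))
    if hit: break
    fx=(f-f0)[:2]@S.x
    if abs(fx)>2: off+=np.clip(fx*1e-4,-.0006,.0006)
E
```

```text
0.01 False 9.94 pos [-0.      0.0109] 0.0823 F [  1.9   0.9 -10.4] 23.3
0.03 False 10.43 pos [-0.0001  0.0307] 0.0823 F [ 1.5  0.9 -8.9] 23.2
0.05 False 10.91 pos [-0.0001  0.0506] 0.0823 F [ 0.2  1.  -9.5] 23.0
0.07 False 11.39 pos [-0.0001  0.0706] 0.0823 F [-0.6  0.9 -8.7] 23.1
0.09 False 11.88 pos [-0.0002  0.0906] 0.0824 F [ 0.4  1.7 -8.6] 22.8
0.106 True 12.15 pos [-0.0002  0.1009] 0.0817 F [ 2.  -5.9 -8.5] 22.9
```

```bash
python3 - <<'E'
from h import *
S=Fr([.6105,-.056],12.81*D)
def st(l):
    s=ctrl.read_state(); print(l,round(s['clock'],2),np.round(s['ee_pos'],4),np.round(s['contact_force'],1),round(s['finger_gap']*88,1),round(s['grip_force'],1)); return s
s=ctrl.read_state(); p=s['ee_pos'].copy(); p[:2]-=.0008*S.y; 
ctrl.move_linear(np.r_[p[:2],.0704],max_speed=.06); st('low')
ctrl.grip(.45); st('open')
ctrl.move_linear(np.r_[p[:2],.13],max_speed=.2)
q=S.w(-.03,0.0,.20); ctrl.reach(q,quat(S.yaw))
img,d,w=wcloud('pics/w3.png'); np.savez('w3.npz',img=img,d=d,w=w)
for t in ['rod_brass_grip','rod_alu_mid','knob','cover']:
    for r in ctrl.cut_out('wrist',t)[:2]:
        m=r['mask'];print(t,round(r['score'],2),np.round(np.array(r['extent'])*[640,400,640,400]),np.round(S.inv(np.nanmedian(w[m],0)),4),np.round(np.nanmedian(w[m][:,2]),4))
st('view')
E
```

```text
low 12.47 [0.5448 0.0959 0.0705] [-1.5  0.3  0.7] 23.0 30.0
open 12.92 [0.5449 0.0955 0.0705] [0.1 1.1 0.3] 40.0 0.0
rod_brass_grip 0.79 [289. 163.  19.  49.] [-0.023   0.0225] 0.0613
rod_alu_mid 0.98 [339. 158.  21.  47.] [-0.0227 -0.022 ] 0.0615
knob 0.77 [143. 179.  26.  29.] [-0.0277  0.1573] 0.0732
knob 0.32 [  0. 223. 137. 130.] [-0.112   0.2687] 0.0193
cover 0.7 [143. 155. 120.  73.] [-0.03    0.1032] 0.0758
view 14.8 [ 0.5812 -0.0622  0.1998] [ 0.2 -0.3 -0. ] 39.5 0.0
```

View pics/w3.png

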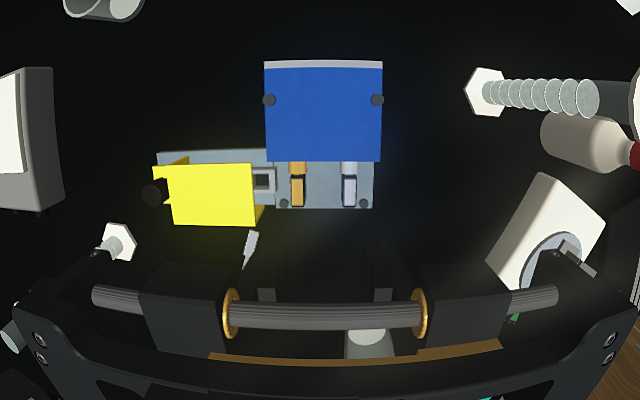

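Guard open and knob down at (152,192); the brass-tagged grip is left at (297,190), the aluminium one right at (348,188). Next I measure the grips and yaw precisely.

```bash
python3 - <<'E'
from h import *
S=Fr([.6105,-.056],12.81*D)
f=np.load('w3.npz'); w=f['w']; q=S.inv(w); z=w[...,2]; img=f['img']
hsv=cv2.cvtColor(img,cv2.COLOR_RGB2HSV); H,Sa,V=[hsv[...,i].astype(int) for i in range(3)]
r=lambda m,l:print(l,m.sum(),[np.round(x,2) for x in cv2.minAreaRect((q[m]*1000).astype(np.float32))],np.round(np.nanpercentile(q[m]*1000,[3,97],axis=0),1).tolist(), round(float(np.nanmedian(z[m])),4))
r((H>105)&(H<130)&(Sa>120)&(abs(z-.076)<.004)&(abs(q[...,1])<.06),'blue')
for y in (.023,-.023):
    m=(abs(q[...,1]-y)<.018)&(q[...,0]<-.005)&(q[...,0]>-.06)&(z>.0605)&(z<.066)
    r(m,'grip%g'%y)
    a=q[m]; xs=np.arange(-.044,-.016,.004); c=[(x,(np.percentile(a[abs(a[:,0]-x)<.002][:,1],[2,98])).mean()) for x in xs if (abs(a[:,0]-x)<.002).sum()>8]
    c=np.array(c); print(np.polyfit(c[:,0],c[:,1],1),np.round(c*1000,1).tolist())
E
```

```text
blue 10646 [array([37.67,  0.46]), array([75.15, 92.94]), np.float64(0.05)] [[2.7, -42.4], [73.0, 43.3]] 0.076
grip0.023 403 [array([-29.33,  23.19]), array([10.8 , 28.84]), np.float64(88.82)] [[-42.8, 17.8], [-15.9, 28.3]] 0.0626
[-0.01359021  0.02266038] [[-44.0, 23.0], [-40.0, 23.3], [-36.0, 23.3], [-32.0, 23.2], [-28.0, 23.1], [-24.0, 23.0], [-20.0, 22.8]]
grip-0.023 408 [array([-29.21, -22.61]), array([12.35, 28.76]), np.float64(88.08)] [[-42.6, -28.2], [-15.8, -17.0]] 0.0627
[-0.02010269 -0.0233172 ] [[-44.0, -22.4], [-40.0, -22.7], [-36.0, -22.5], [-32.0, -22.0], [-28.0, -23.2], [-24.0, -23.2], [-20.0, -22.6]]
```

```bash
python3 - <<'E'
from h import *
S=Fr([.6105,-.056],12.85*D)
def st(l):
    s=ctrl.read_state(); f=s['contact_force']; print(l,round(s['clock'],2),np.round(S.inv(s['ee_pos'])*1000,1),round(s['ee_pos'][2]*1000,1),'F',np.round([f[:2]@S.x,f[:2]@S.y,f[2]],1),round(s['finger_gap']*88,1),round(s['grip_force'],1)); return s
ctrl.grip(.27)
ctrl.move_linear(S.w(-.03,.0231,.10),quat(S.yaw),max_speed=.15)
hit=ctrl.move_linear(S.w(-.03,.0231,.059),max_speed=.08,max_force=6); s=st('down %s'%hit)
if not hit:
    f0=s['contact_force'].copy()
    ctrl.grip(0,20); ctrl.dwell(.2); s=st('grip'); p=S.inv(s['ee_pos']); y=p[1]; z=s['ee_pos'][2]
    for d in (.003,.01,.02,.032,.044,.056,.068,.080,.088):
        f=s['contact_force']-f0; fy=f[:2]@S.y
        y+=np.clip(fy*1e-4,-.0004,.0004) if abs(fy)>1.5 else 0
        fz=f[2]+1.0
        hit=ctrl.move_linear(S.w(p[0]-d,y,z),max_speed=.05,max_force=8); s=st('draw %g %s'%(d,hit))
        if hit: break
E
```

```text
down False 16.73 [-29.8  23. ] 59.3 F [ 1.  -0.3 -0.2] 24.0 0.0
grip 17.26 [-29.8  23.4] 59.3 F [0.4 6.  4.5] 11.6 19.9
draw 0.003 False 17.51 [-32.8  23.8] 59.4 F [1.  2.2 2.6] 11.8 19.9
draw 0.01 False 17.8 [-40.4  24. ] 59.2 F [-2.2  2.   2.4] 11.9 19.9
draw 0.02 False 18.15 [-50.5  24.3] 59.2 F [-2.3 -0.2  2.1] 11.9 19.9
draw 0.032 False 18.54 [-62.3  24.3] 59.3 F [-0.6  0.1  0.3] 12.0 19.9
draw 0.044 False 18.93 [-74.2  24.3] 59.3 F [-0.5 -0.5  0.7] 12.0 19.9
draw 0.056 False 19.32 [-86.2  24.3] 59.4 F [-0.5  0.4  0.3] 11.6 19.9
draw 0.068 False 19.72 [-98.1  24.3] 59.4 F [-0.8 -0.2 -0.7] 11.8 19.9
draw 0.08 False 20.11 [-110.1   24.3] 59.3 F [-0.   0.8 -2.6] 11.8 19.9
draw 0.088 False 20.42 [-118.1   24.3] 59.3 F [ 1.  -0.6 -1.5] 11.7 19.9
```

```bash
python3 - <<'E'
from h import *
ctrl.grip(0,35)
s=ctrl.read_state(); p=s['ee_pos'].copy()
ctrl.move_linear(np.r_[p[:2],.20],max_speed=.2)
a=-12.5*D; C=Fr([.544,-.3647],a)
ctrl.reach(C.w(-.058,0,.175),quat(a))
img,d,w=wcloud('pics/w4.png'); np.savez('w4.npz',img=img,d=d,w=w)
sm,dm,ww=cloud('side'); cv2.imwrite('pics/side4.png',sm[:,:,::-1]); np.savez('side4.npz',img=sm,w=ww)
s=ctrl.read_state(); print(s['clock'],s['ee_pos'],s['contact_force'],s['finger_gap']*88)
E
```

```text
22.7167 [ 0.48793059 -0.35069351  0.17528533] [ 0.35650277 -0.18466875 -0.82835389] 11.625557841136265
```

View pics/w4.png

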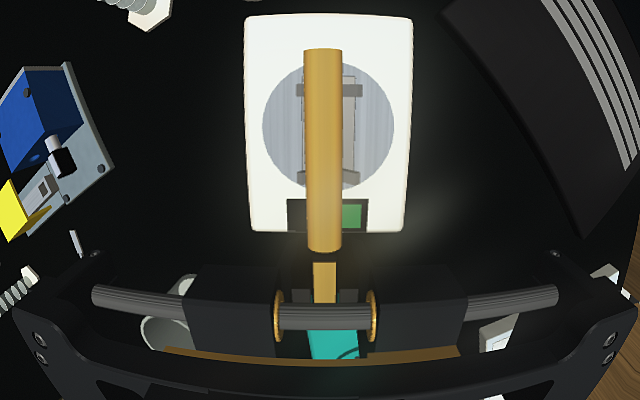

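The rod is held over the white balance: shaft at (323,150), prongs either side at rows 90 and 177, slightly right of the rod. Now I fit both in the cradle frame.

```bash
python3 - <<'E'
from h import *
C=Fr([.544,-.3647],-12.5*D)
f=np.load('w4.npz'); w=f['w']; q=C.inv(w)*1000; z=w[...,2]; img=f['img']
hsv=cv2.cvtColor(img,cv2.COLOR_RGB2HSV); H,Sa,V=[hsv[...,i].astype(int) for i in range(3)]
near=(abs(q[...,0])<140)&(abs(q[...,1])<110)
def r(m,l): print(l,m.sum(),[np.round(x,2) for x in cv2.minAreaRect(q[m].astype(np.float32))],np.round(np.nanpercentile(q[m],[1,99],axis=0),1).tolist(),round(float(np.nanmedian(z[m])),4))
r(near&(abs(z-.046)<.003),'top'); pan=near&(abs(z-.056)<.003)&(np.hypot(q[...,0],q[...,1])<70); r(pan,'pan'); print(cv2.minEnclosingCircle(q[pan].astype(np.float32)))
pr=near&(z>.085)&(z<.112)
for s in (-28,28): r(pr&(abs(q[...,0]-s)<9)&(abs(q[...,1])<25),'prong%d'%s)
rod=near&(z>.14)&(H>12)&(H<30)&(Sa>80)&(q[...,0]>-46); r(rod,'rod')
a=w[rod]; b=q[rod]
for x in (-35,-15,5,25,38):
    k=abs(b[:,0]-x)<5
    if k.any(): print(x,'y',np.round(np.percentile(b[k][:,1],[2,98]),1),'ztop',np.round(np.percentile(a[k][:,2],95)*1000,1))
g=np.load('side4.npz'); W=g['w']; Q=C.inv(W)*1000; Z=W[...,2]
h2=cv2.cvtColor(g['img'],cv2.COLOR_RGB2HSV).astype(int)
m=(abs(Q[...,0])<70)&(abs(Q[...,1])<40)&(Z>.14)&(h2[...,0]>12)&(h2[...,0]<30)&(h2[...,1]>80)&(Z<.2)
for x in (-30,-10,10,30):
    k=m&(abs(Q[...,0]-x)<6); print('side rod',x,k.sum(),np.round([np.nanmax(Z[k])*1000,np.nanmedian(Q[k][:,1])],1) if k.any() else '')
for s in (-28,28):
    k=(abs(Q[...,0]-s)<10)&(abs(Q[...,1])<25)&(Z>.08)&(Z<.115)
    print('side prong',s,k.sum(),np.round(np.nanpercentile(Q[k],[2,98],axis=0),1).tolist())
E
```

```text
top 19453 [array([ 0.93, -2.52]), array([137.93, 187.87]), np.float64(89.79)] [[-89.8, -69.8], [93.0, 65.1]] 0.0459
pan 6791 [array([ 1.9 , -2.35]), array([103.21,  99.79]), np.float64(85.42)] [[-43.9, -51.8], [47.1, 47.2]] 0.056
((0.7743869423866272, -2.3557205200195312), 52.2600212097168)
prong-28 367 [array([-27.11,  -2.51]), array([41.23,  9.03]), np.float64(89.64)] [[-31.1, -22.9], [-22.7, 17.9]] 0.1028
prong28 351 [array([28.59, -2.35]), array([ 8.18, 41.16]), np.float64(0.04)] [[24.9, -22.9], [32.6, 17.7]] 0.1033
rod 10859 [array([-21.66, -32.6 ]), array([127.68,  97.52]), np.float64(65.93)] [[-42.2, -34.0], [42.3, 39.8]] 0.1741
-35 y [-34.9  41.5] ztop 242.6
-15 y [-6.9  7.7] ztop 175.0
5 y [-6.6  8.2] ztop 174.9
25 y [-6.8  8.4] ztop 175.0
38 y [-6.3  8.4] ztop 175.0
side rod -30 0 
side rod -10 74 [177.3  -3. ]
side rod 10 75 [177.   -2.1]
side rod 30 75 [177.5  -2. ]
side prong -28 95 [[-32.0, -19.9], [-24.5, 17.1]]
side prong 28 106 [[23.8, -20.3], [31.7, 16.1]]
```

```bash
python3 - <<'E'
from h import *
C=Fr([.544,-.3647],-12.5*D)
s=ctrl.read_state(); e=C.inv(s['ee_pos']); x,y=e[0]+.0008,e[1]-.0029; qt=quat(-12.8*D)
def st(l):
    s=ctrl.read_state(); f=s['contact_force']; print(l,round(s['clock'],2),np.round(C.inv(s['ee_pos'])*1000,1),round(s['ee_pos'][2]*1000,1),'F',np.round([f[:2]@C.x,f[:2]@C.y,f[2]],1),np.round(s['torque'],2),round(s['finger_gap']*88,1)); return s
ctrl.move_linear(C.w(x,y,.175),qt,max_speed=.05); ctrl.move_linear(C.w(x,y,.122),qt,max_speed=.06); ctrl.dwell(.2); st('pre')
hit=ctrl.move_linear(C.w(x,y,.113),qt,max_speed=.03,max_force=3); st('a %s'%hit)
if not hit: hit=ctrl.move_linear(C.w(x,y,.1055),qt,max_speed=.015,max_force=3); st('b %s'%hit)
img,d,w=wcloud('pics/w5.png')
E
```

```text
pre 24.2 [-56.9  -1.4] 122.3 F [ 0.   0.9 -1.6] [ 0.09  0.09 -0.04] 12.0
a False 24.65 [-57.   -1.4] 112.7 F [-0.6 -0.6 -1.1] [ 0.07  0.09 -0.01] 11.7
b True 25.05 [-56.8  -1.2] 108.0 F [-0.5  0.8  3.9] [ 0.17 -0.11 -0.01] 11.5
```

View pics/w5.png

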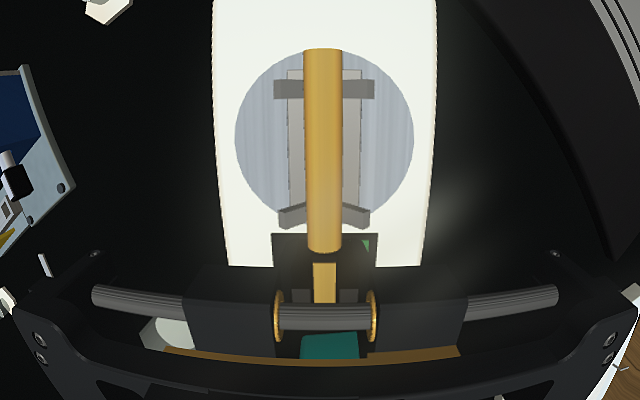

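The rod sits centred between both prong pairs (rows 90 and 215) and contact was felt at the expected height. Release, rise and check.

```bash
python3 - <<'E'
from h import *
C=Fr([.544,-.3647],-12.5*D)
ctrl.grip(0,5); ctrl.dwell(.3); ctrl.grip(.4); ctrl.dwell(.2)
p=ctrl.read_state()['ee_pos'].copy()
ctrl.move_linear(p+[0,0,.03],max_speed=.06); ctrl.move_linear(p+[0,0,.14],max_speed=.15); ctrl.dwell(.3)
img,d,w=wcloud('pics/w6.png')
sm,dm,ww=cloud('side'); cv2.imwrite('pics/side6.png',cv2.resize(sm[90:400,120:530,::-1],(780,590),interpolation=cv2.INTER_CUBIC))
q=C.inv(w)*1000; z=w[...,2]; hsv=cv2.cvtColor(img,cv2.COLOR_RGB2HSV).astype(int)
m=(abs(q[...,0])<50)&(abs(q[...,1])<25)&(z>.09)&(z<.13)&(hsv[...,0]>12)&(hsv[...,0]<30)&(hsv[...,1]>80)
print(m.sum(),np.round(np.nanpercentile(q[m],[1,99],axis=0),1))
for x in (-35,-15,5,25,38):
    k=m&(abs(q[...,0]-x)<5); print(x,np.round(np.percentile(q[k][:,1],[2,98]),1),np.round(np.percentile(z[k],95)*1000,1))
s=ctrl.read_state(); print(s['clock'],s['ee_pos'],s['contact_force'])
E
```

```text
1867 [[-48.3  -9.7]
 [ 43.5   5. ]]
-35 [-8.8  5.2] 108.4
-15 [-9.7  4.9] 108.4
5 [-9.7  4.8] 108.6
25 [-9.7  4.6] 108.6
38 [-9.8  4.4] 108.8
28.275 [ 0.4878115  -0.35335265  0.24703469] [-0.39661802 -0.47478084 -0.11362945]
```

View pics/side6.png

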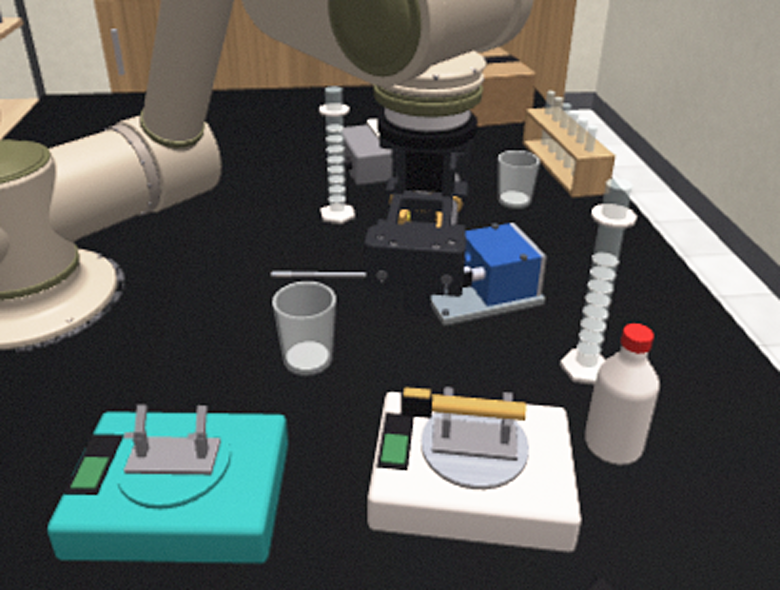

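The brass rod lies level in both notches (480,407), with its top at 108.5 mm, so its axis is at about 100 mm. Everything else in view stands where it was, and the robot is clear.

```bash
python3 -c "
from rig import ctrl
print(ctrl.job_done())"
```

```text
the job is handed in; nothing more can be done
None
```

I handed the job in at about 28 s: the guard is fully open with the plunger down in its second hole, the brass rod rests level in both notches of the white balance's cradle, and the aluminium rod is still in its sleeve.

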